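Slide a spacer along the jig's rail into its corner pocket

ROBOT

A 6-joint arm with a two-finger parallel gripper is mounted at the origin on the work surface. World frame = base frame: x ahead of the robot, y to its left, z up, the work surface at z = 0. Lengths are in m, angles in rad, forces in N, time in s.
With the tool pointing down it reaches from about 0.225 to 0.875 m from the base axis. Payload 3.4 kg.
Tool frame: the origin (TCP) lies between the finger pads; the fingertips stand 8 mm ahead of it and the grasp point (between the pads) lies 11 mm behind it; z points along the fingers, y is the line along which they close (so a half turn about z gives the same grasp; the last joint's range is limited). The gripper opens to 85 mm and grips with 20 to 120 N. Pads are 22 mm wide; open, the fingers measure 114 mm over their backs; the gripper's body (76 mm by 85 mm) begins 54 mm behind the grasp point. The pads swing forward as they close: fully open they stand 13 mm farther back than shut.
Start: joints at [-1.295, 0.276, 1.505, -0, 1.361, -0.121], TCP at [0.222, -0.53, 0.239] pointing down, gripper open.
Joint ranges: [-2.89, 2.89], [-0.75, 2.08], [0.22, 2.7], [-1.18, 4.32], [0.11, 2.71], [-2.7, 2.7]. Speed limits (rad/s): [2.57, 2.57, 3.14, 3.14, 3.14, 3.14].

INTERFACE

Orientations are given as a unit quaternion [w, x, y, z].
In Python, from rig import manip gives the robot as it stands.
- The arm moves only by the tool move_arm, never from a script. Its argument "deltas" is a list that holds one entry, the list of rows, each a list of 5 numbers: the shift along the tool's x, y, z normalised to -1 to 1, where 1 is 80 cm, then the turn about the tool's z normalised to -1 to 1, where 1 is 120 degrees, then the closure, from -1 (fully open) to 1 (shut). In form: [[[tx, ty, tz, twist, grip], ...]]. A call has 1 to 12 rows; each row is the pose to reach, as a shift and turn from the pose commanded when the call began, along the tool's axes at that moment; what a row does not reach only later rows make up. A row lasts 1/10 s, in which the tool goes at most 50 mm and 8.59 degrees, less where a joint would pass 70% of its speed; a pose out of reach is approached as far as the arm can. A call with a number of a shift or a turn outside -1 to 1 is refused whole. A call with a gripper value outside its range is refused whole. The fingers move at their own pace and stop on an object; "squeeze" is the grip in N (left out, the last holds). Time passes only in rows, so rows that repeat a pose let the fingers close. It gives the time, the measured TCP pose, the force, the opening and the grip force at its end, in the units of the state.
- manip.get_state(): the state, without advancing time (a new reading comes with each control period).
- manip.get_image(name): name is "scene" or "top"; returns the picture (400x640x3 uint8, red, green, blue); there is no depth.
- manip.camera_params(name): a dict with "fx", "fy", "cx", "cy" (pixels), "R" (3x3) and "t" (3): a world point X has camera coordinates R X + t. Camera axes: x right, y down, z forward; pixel columns grow to the right and rows downward; lengths in m; the calibration is good to about 2 mm. A picture is of the moment at which its call begins. camera_params takes no time and is no camera call.
- manip.sign_off(): hands the job in; it is judged then, once.
The state is a dict: "clock": time; "qpos": joint angles; "qd": joint speeds; "effort": joint torques, N m; "position": TCP position; "ee_rot": TCP orientation; "contact_force": force on the tool from outside, world axes, zero at the start; "moment": the same for the moment, N m; "width": finger opening in m; "gripper_force": force on a finger pad.
Only numpy, scipy, OpenCV 4.12 (cv2) and the standard library are available. Lean on these libraries where they do the work, as an engineer would, in place of code of your own. Each camera call takes 0.05 s, during which the arm holds its last target. There are 200 camera calls.

TASK

On the metal jig, push the loose rectangular black spacer across the bed with a fingertip until its long side lies flat against the long rail, then slide it along the rail into the corner pocket until its end meets the end stop, and take the hand away. Only push it: do not lift it or tip it up, and leave everything else where it stands.

Things in the scene. Friction and masses are not known exactly. Their poses are not given: they have to be found in the camera images.
- jig: Fixed metal drilling jig. Origin on the bench top, under the bed; x towards the rail, y along it towards the end stop, z up; yaw within 0.35 rad of the world axes. Aluminium bed, top at z = 10 mm, x -90 to 80, y -175 to 155 mm. Dark steel rail on it: straight bar along y from -170 to 150 mm, face at x = 65 mm, 15 mm thick, top at z = 19 mm (9 mm over the bed).
- pocket_corner (a point): Inner corner where rail and end stop faces meet, on the bed's top: jig x = 65, y = 135, z = 10 mm; axes as the jig's. End stop: bar across the rail's +y end, face at jig y = 135 mm, from jig x = 11 to 80 mm, top at z = 28 mm. Fully home, the spacer's origin is 20 mm from the rail face and 30 mm from the stop face (jig x = 45, y = 105 mm).
- lip_end (a point): Mouth end of the pocket's lip, on its inner face at bed height: jig x = 21, y = 85, z = 10 mm. The lip is a dark bar parallel to the rail, from here to the end stop, 10 mm thick, top at z = 19 mm; the pocket is 44 mm wide. From here the mouth flares away from the rail, back to jig x = 11, y = 68 mm. The pocket is open above and towards -y; the spacer slides in along the rail.
- spacer: Loose printed black block with two small brass inserts in its top: 40 mm along its x, 60 mm along its y, 25 mm high, 35 to 75 g. Origin: centre of its underside. It starts flat on the open bed, clear of the rail, on the -y side of the pocket, its y axis within 0.45 rad of the jig's y. It slides when pushed and stays where it is left; its top stands 16 mm above the rail's.
- round_spacer: Bystander: upright black ring, 32 mm diameter, 28 mm high, standing loose on the bed behind the pocket's lip (on the side away from the rail). Origin: centre of its underside.
- screw_cup: Bystander: small steel cup, 36 mm across, 26 mm high, standing loose on the bed near the corner that is away from both the rail and the end stop. Origin: centre of its underside.
- screwdriver: Bystander: lies on the bench to the right of the jig (-y).
- glue_jar: Bystander: jar 52 mm across, 70 mm high, on the bench to the left of the jig (+y).
- small_carton: Bystander: cardboard box 90 x 130 x 50 mm on the bench to the right of the jig (-y).
- filament_spool: Bystander: black spool 190 mm across, 64 mm high, lying flat on the bench, left and beyond the jig.
- caliper: Bystander: digital caliper lying flat on the bench beyond the jig (+x), 200 mm long.
Not all that is in view belongs to the job. What is shaped like the spacer but blue or green is not meant.

How it is judged:
By the outcome, as a careful person would: the job done as asked, in the order asked, and still so for the second after the job is handed in, with the robot touching nothing.
It also fails if it takes over 51 s, if anything falls off the work surface, if the arm or the gripper's body presses on something with over 40 N, if the wrist force passes 120 N, or if a joint passes its speed limit or range.

## Working session

There is one attempt and no reset: what is moved stays moved. The work goes in short steps, Python scripts to look and compute and a tool call to move; the robot and the scene stay as the last step left them, time stands still between calls to the robot, and variables do not carry over. Pictures are saved under pics/ and viewed, at most 10 in all, crops included, and the job is handed in when it is done.

Besides the shell and the picture viewer there is one more tool, called as a command line: name --argument value ..., lists and objects as JSON in quotes. move_arm: Moves the arm, as the interface text tells. Scaled input: -1 to 1 covers 80 cm each way for a shift and 120 degrees each way for a turn. Its arguments: {"type":"object","properties":{"deltas":{"type":"array","items":{"type":"array","items":{"type":"array","items":{"type":"number","minimum":-1,"maximum":1}}}},"squeeze":{"type":"number"}},"required":["deltas"]}

```bash
mkdir -p pics
python3 - <<'E'
from rig import manip
import cv2
for n in("scene","top"):
    cv2.imwrite(f"pics/{n}0.png",manip.get_image(n)[:,:,::-1]); print(n,manip.camera_params(n))
print(manip.get_state())
E
```

```text
scene {'fx': 481.77123615897744, 'fy': 481.77123615897744, 'cx': 314.79786218167527, 'cy': 201.4985354663144, 'R': array([[ 0.53265412,  0.84633119, -0.00176604],
       [ 0.6550075 , -0.41356067, -0.63240236],
       [-0.5359522 ,  0.33569495, -0.77463807]]), 't': array([-0.28907085, -0.36776791,  1.53043833])}
top {'fx': 475.0347658737788, 'fy': 475.0347658737788, 'cx': 315.0263924927593, 'cy': 204.1959644908345, 'R': array([[-0.0255377 , -0.99962281,  0.0101031 ],
       [-0.98411261,  0.02336263, -0.17600159],
       [ 0.17569917, -0.01443726, -0.98433804]]), 't': array([-0.0301974 ,  0.56725978,  1.32138607])}
{'clock': 0.1, 'qpos': array([-1.29501413e+00,  2.76554581e-01,  1.50598608e+00,  8.61018625e-06,
        1.36070248e+00, -1.20975849e-01]), 'qd': array([-0.00134127, -0.00106665, -0.0043655 ,  0.00071466,  0.00057478,
        0.00233165]), 'effort': array([ 6.62384973e-04, -4.17700517e+01, -2.46404743e+01, -3.13751470e-04,
        5.80922293e-03, -2.06647819e-06]), 'position': array([ 0.22208592, -0.52989728,  0.23852133]), 'ee_rot': array([-8.23096063e-04,  9.80387173e-01,  1.97079453e-01, -5.96154577e-05]), 'contact_force': array([-0.2753921 , -0.03782782,  0.51052976]), 'moment': array([-0.02139087, -0.04597106,  0.00337403]), 'gripper_force': 0.0, 'width': 0.08577915293362784}
```

View pics/top0.png

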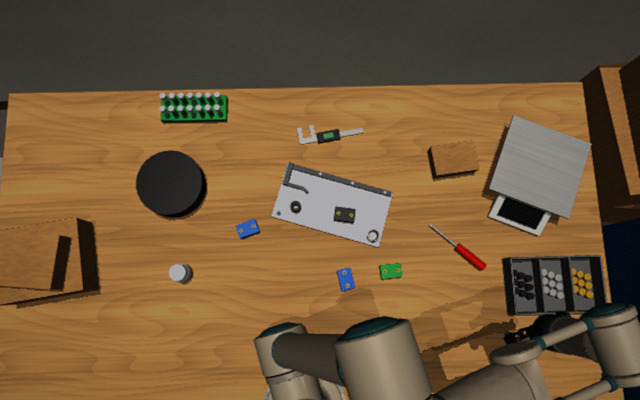

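View pics/scene0.png

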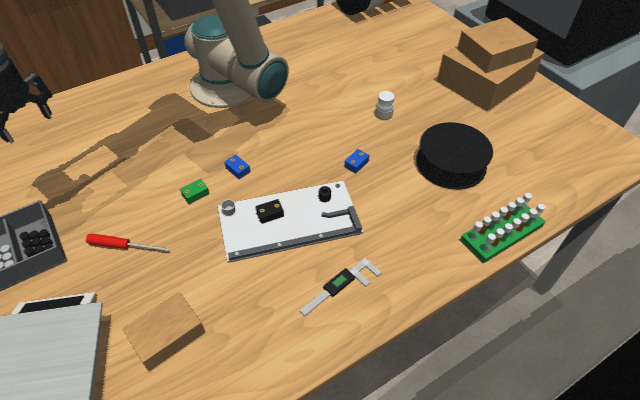

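Candidates in the top view are the black block on the bed (345,214), blue blocks (248,229) and (346,279), a green block (391,270), and the black ring (296,207). I choose the black block with brass inserts at (345,214), and will check it in a close crop.

Run:
```python
import cv2,numpy as np
a=cv2.imread("pics/top0.png")[155:255,265:400]; b=cv2.imread("pics/scene0.png")[170:270,210:370]
a=cv2.resize(a,None,fx=5,fy=5,interpolation=cv2.INTER_CUBIC)
cv2.imwrite("pics/c0.png",a)
b=cv2.resize(b,None,fx=5,fy=5,interpolation=cv2.INTER_CUBIC)
cv2.imwrite("pics/c1.png",b)
```

```text
(no output)
```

View pics/c0.png

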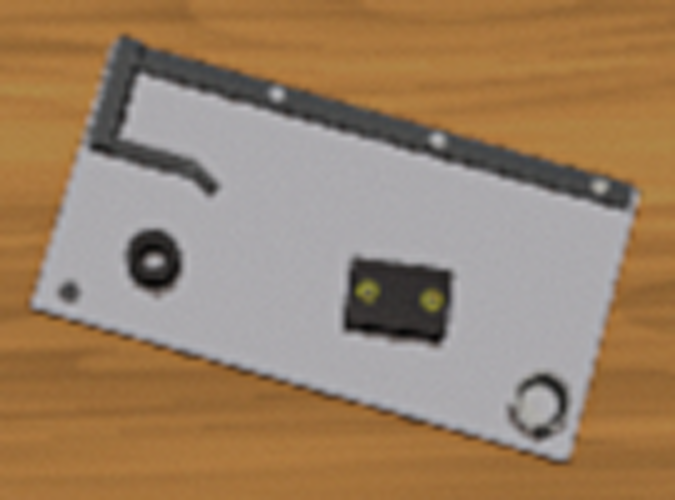

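View pics/c1.png

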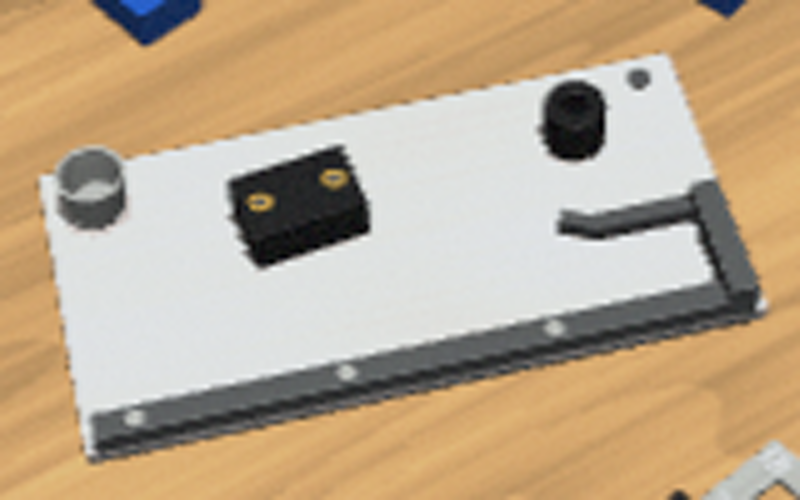

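The crops confirm the black block with two brass inserts. In the top crop its inserts are at (368,291) and (432,300), the rail runs along the top, the pocket is top left, the ring is at (153,260) and the cup at (540,405). Next I fit the poses.

```bash
cat > h.py <<'E'
from rig import manip
import numpy as np, cv2
from scipy.optimize import least_squares
C={n:manip.camera_params(n) for n in("scene","top")}
OFF={"top":(265,155),"scene":(210,170)}
def px(n,c): return np.array(c)/5+OFF[n]-0.4
def proj(n,X):
    c=C[n];p=c["R"]@X+c["t"];return np.array([c["fx"]*p[0]/p[2]+c["cx"],c["fy"]*p[1]/p[2]+c["cy"]])
def back(n,uv,z):
    c=C[n];d=c["R"].T@np.array([(uv[0]-c["cx"])/c["fx"],(uv[1]-c["cy"])/c["fy"],1]);o=-c["R"].T@c["t"]
    return o+d*(z-o[2])/d[2]
def tf(p,q):
    c,s=np.cos(p[2]),np.sin(p[2]);q=np.array(q)/1000
    return np.array([p[0]+c*q[0]-s*q[1],p[1]+s*q[0]+c*q[1],q[2]])
def fit(obs,p0):
    f=lambda p:np.concatenate([proj(n,tf(p,q))-uv for n,q,uv in obs])
    r=least_squares(f,p0,loss="soft_l1");return r.x,r.fun.reshape(-1,2)
def inv(p,X):
    c,s=np.cos(p[2]),np.sin(p[2]);d=(X[:2]-p[:2])*1000
    return np.array([c*d[0]+s*d[1],-s*d[0]+c*d[1]])
E
python3 - <<'E'
from h import *
J=[("top",(-90,155,10),(32,308)),("top",(-90,-175,10),(569,462)),("top",(80,-175,10),(638,194)),("top",(65,135,10),(139,73)),("top",(21,85,19),(190,170)),
("scene",(-90,-175,10),(42,178)),("scene",(-90,155,10),(668,55)),("scene",(80,-175,10),(88,455)),("scene",(65,-170,19),(93,413))]
J=[(n,q,px(n,c)) for n,q,c in J]
p,r=fit(J,[.5,0,-.25]);print("jig",p);print(r.round(1))
for n in C:
    pj,_=fit([o for o in J if o[0]==n],p); print(n,pj)
a=[[back(n,px(n,c),.035) for c in cs] for n,cs in (("top",((368,291),(432,300))),("scene",((334,178),(260,203))))]
for i in a:
    d=i[0]-i[1]; m=(i[0]+i[1])/2
    print("spacer",m,"jig",inv(p,m),"yaw",np.arctan2(-d[0],d[1]),"rel",np.arctan2(-d[0],d[1])-p[2],"L",np.hypot(*d[:2]))
for nm,n,c,z in(("ring","top",(153,260),.038),("ring","scene",(574,105),.038),("cup","top",(540,403),.036),("cup","scene",(90,170),.036),("corner","top",(352,258),.035),("corner","top",(452,270),.035),("corner","scene",(230,182),.035),("corner","scene",(343,148),.035)):
    print(nm,inv(p,back(n,px(n,c),z)).round(1))
E
```

```text
jig [ 0.57971858 -0.08569211 -0.30524791]
[[-1.   0.1]
 [-0.6  0.2]
 [ 0.  -0.8]
 [-1.   0. ]
 [ 0.6 -1.8]
 [-0.7 -0.4]
 [-0.1 -0.8]
 [-0.3 -0.1]
 [-0.6  0.4]]
scene [ 0.58101803 -0.08518962 -0.30823439]
top [ 0.57859986 -0.08686632 -0.30582569]
spacer [ 0.53895094 -0.12978339  0.035     ] jig [-25.63231837 -54.30492913] yaw -0.1654925950421527 rel 0.1397553126615489 L 0.037614215000219005
spacer [ 0.53735177 -0.1281493   0.035     ] jig [-27.64865508 -53.22698174] yaw -0.14590169217208138 rel 0.1593462155316202 L 0.03835520081809685
ring [-45.9  89.6]
ring [-43.5  90.9]
cup [ -64.  -148.7]
cup [ -65.3 -148.9]
corner [-12.  -21.5]
corner [ -2.7 -79.5]
corner [-41.2 -83.9]
corner [-48.2 -26.1]
```

move_arm --deltas '[[[0.513,-0.347,0.1,0.335,1],[0.513,-0.347,0.1,0.335,1],[0.513,-0.347,0.1,0.335,1],[0.513,-0.347,0.1,0.335,1],[0.513,-0.347,0.1,0.335,1],[0.513,-0.347,0.1,0.335,1],[0.513,-0.347,0.1,0.335,1],[0.513,-0.347,0.174,0.335,1],[0.513,-0.347,0.174,0.335,1],[0.513,-0.347,0.174,0.335,1],[0.513,-0.347,0.174,0.335,1],[0.513,-0.347,0.174,0.335,1]]]'

```text
clock: 1.3
position: [0.4932, -0.1124, 0.0977]
ee_rot: [-0.001, 0.989, -0.15, -0.002]
contact_force: [-0.7, -0.5, 0.4]
width: -0.0001
gripper_force: 0.0
```

move_arm --deltas '[[[0,0,0.06,0,1],[0,0,0.06,0,1],[0,0,0.06,0,1]]]'

```text
clock: 1.6
position: [0.4926, -0.1162, 0.0521]
ee_rot: [-0.0, 0.988, -0.152, -0.001]
contact_force: [1.0, -0.4, 0.3]
width: 0.0001
gripper_force: 0.0
```

```bash
cat >> h.py <<'E'
P=np.array([0.5797,-0.0857,-0.3055])
def tool():
    s=manip.get_state();q=s["ee_rot"];xa=2*np.arctan2(q[2],q[1])
    print("clock",s["clock"],"tool jig",inv(P,s["position"]).round(1),"z",s["position"][2].round(4),"yaw rel",round(xa-P[2],4),"F",s["contact_force"].round(1))
def crops(k):
    b=cv2.cvtColor(manip.get_image("scene"),cv2.COLOR_RGB2BGR)[170:270,210:370]
    a=cv2.cvtColor(manip.get_image("top"),cv2.COLOR_RGB2BGR)[155:255,265:400]
    f=lambda i:cv2.resize(i,None,fx=5,fy=5,interpolation=cv2.INTER_CUBIC)
    cv2.imwrite(f"pics/s{k}.png",f(b));cv2.imwrite(f"pics/t{k}.png",f(a))
E
python3 -c "
from h import *
tool();crops(2);print(manip.get_state()['qpos'])"
```

```text
clock 1.6 tool jig [-73.9 -55.3] z 0.0521 yaw rel -0.0 F [ 1.  -0.4  0.3]
[-3.68981026e-01  3.54613430e-01  1.91489761e+00 -2.79700034e-04
  8.69284841e-01  1.50781792e+00]
```

View pics/s2.png

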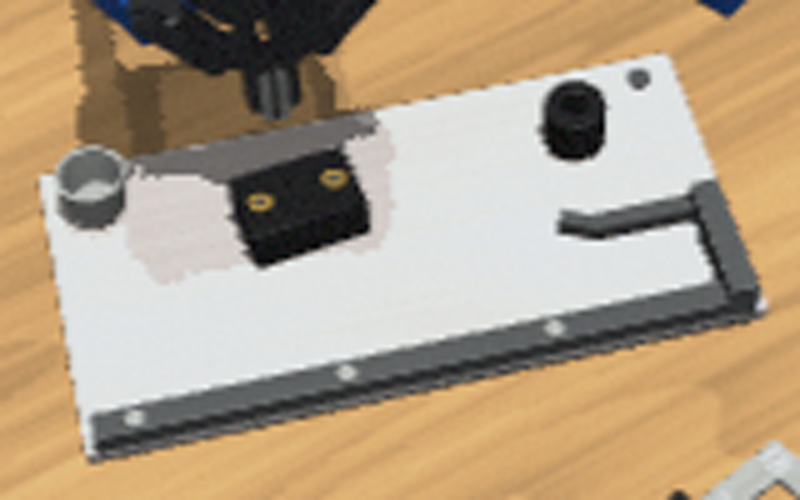

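Finger (272,95 in the crop) hovers behind the spacer's middle, as planned. Lowering it, then pushing towards the rail.

move_arm --deltas '[[[0,0,0.036,0,1],[0,0,0.036,0,1],[0.01,0,0.036,0,1],[0.018,0,0.036,0,1],[0.026,0,0.036,0,1],[0.034,0,0.036,0,1],[0.042,0,0.036,0,1],[0.05,0,0.036,0,1],[0.058,0,0.036,0,1],[0.066,0,0.036,0,1],[0.074,0,0.036,0,1],[0.082,0,0.036,0,1]]]'

```text
clock: 2.9
position: [0.5566, -0.1356, 0.0232]
ee_rot: [0.0, 0.988, -0.152, 0.0]
contact_force: [-0.6, -0.2, 0.2]
width: 0.0
gripper_force: 0.3
```

```bash
python3 -c "
from h import *
tool()"
```

```text
clock 2.9 tool jig [ -7.1 -54.5] z 0.0232 yaw rel 0.0007 F [-0.6 -0.2  0.2]
```

move_arm --deltas '[[[0.005,0,0,0,1],[0.01,0,0,0,1],[0.015,0,0,0,1],[0.02,0,0,0,1],[0.0225,0,0,0,1],[0.025,0,0,0,1],[0.0275,0,0,0,1],[0.0275,0,0,0,1]]]'

```text
clock: 3.7
position: [0.5769, -0.1419, 0.0232]
ee_rot: [-0.0, 0.988, -0.152, -0.0]
contact_force: [-1.6, 0.3, -0.8]
width: 0.0002
gripper_force: 0.5
```

```bash
python3 -c "
from h import *
tool();crops(3)"
```

```text
clock 3.7 tool jig [ 14.2 -54.4] z 0.0232 yaw rel 0.0007 F [-1.6  0.3 -0.8]
```

View pics/s3.png

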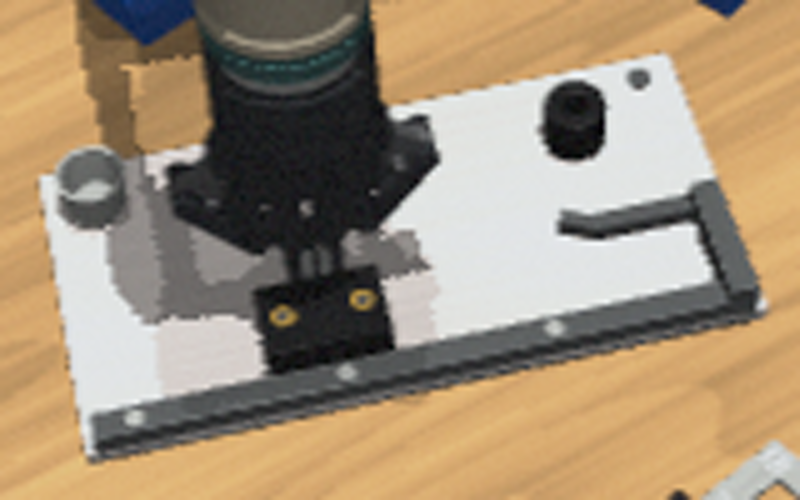

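The spacer is aligned, with its inserts at (283,315) and (363,299) and its lower edge at about y=370, at or very near the rail. I'll nudge until the force rises.

move_arm --deltas '[[[0.001,0,0,0,1],[0.002,0,0,0,1],[0.003,0,0,0,1],[0.003,0,0,0,1],[0.003,0,0,0,1]]]'

```text
clock: 4.3
position: [0.5769, -0.1419, 0.0232]
ee_rot: [-0.0, 0.988, -0.152, -0.002]
contact_force: [-6.9, 1.7, 4.9]
width: 0.0003
gripper_force: 3.2
```

move_arm --deltas '[[[0.0015,0,0,0,1],[0.003,0,0,0,1],[0.003,0,0,0,1],[0.003,0,0,0,1]]]'

```text
clock: 4.7
position: [0.5769, -0.1419, 0.0232]
ee_rot: [-0.001, 0.988, -0.152, -0.005]
contact_force: [-11.2, 3.5, 9.2]
width: -0.0003
gripper_force: 5.3
```

```bash
python3 -c "
from h import *
tool()"
```

```text
clock 4.7 tool jig [ 14.3 -54.5] z 0.0232 yaw rel 0.0011 F [-11.2   3.5   9.2]
```

move_arm --deltas '[[[-0.02,0,0,0,1],[-0.03,0,0,0,1],[-0.03,0,-0.065,0,1],[-0.03,0,-0.065,0,1],[-0.03,0.08,-0.065,0,1],[0.03,0.08,-0.065,0,1],[0.03,0.08,-0.065,0,1],[0.03,0.08,-0.065,0,1]]]'

```text
clock: 5.5
position: [0.5866, -0.2129, 0.0751]
ee_rot: [0.0, 0.988, -0.152, 0.001]
contact_force: [0.0, 0.9, 0.4]
width: 0.0002
gripper_force: 0.0
```

```bash
python3 -c "
from h import *
tool()
a,b=[back('scene',px('scene',c),.035) for c in((363,299),(283,315))];d=a-b
print(inv(P,(a+b)/2),np.arctan2(-d[0],d[1])-P[2])"
```

```text
clock 5.5 tool jig [  44.9 -119.3] z 0.0751 yaw rel -0.0004 F [0.  0.9 0.4]
[ 43.99201095 -55.08606112] -0.01328887927677902
```

move_arm --deltas '[[[0,0,0.065,0,1],[0,0,0.065,0,1],[0,-0.01,0.065,0,1],[0,-0.02,0.065,0,1],[0,-0.03,0.065,0,1],[0,-0.04,0.065,0,1],[0,-0.05,0.065,0,1],[0.0005,-0.06,0.065,0,1],[0.001,-0.07,0.065,0,1],[0.0015,-0.08,0.065,0,1],[0.002,-0.09,0.065,0,1],[0.002,-0.1,0.065,0,1]]]'

```text
clock: 6.7
position: [0.6108, -0.1354, 0.0232]
ee_rot: [0.0, 0.988, -0.152, -0.0]
contact_force: [-1.0, -1.0, 1.6]
width: -0.0001
gripper_force: 0.9
```

```bash
python3 -c "
from h import *
tool();crops(4)"
```

```text
clock 6.7 tool jig [ 44.6 -38. ] z 0.0232 yaw rel 0.0007 F [-1.  -1.   1.6]
```

View pics/s4.png

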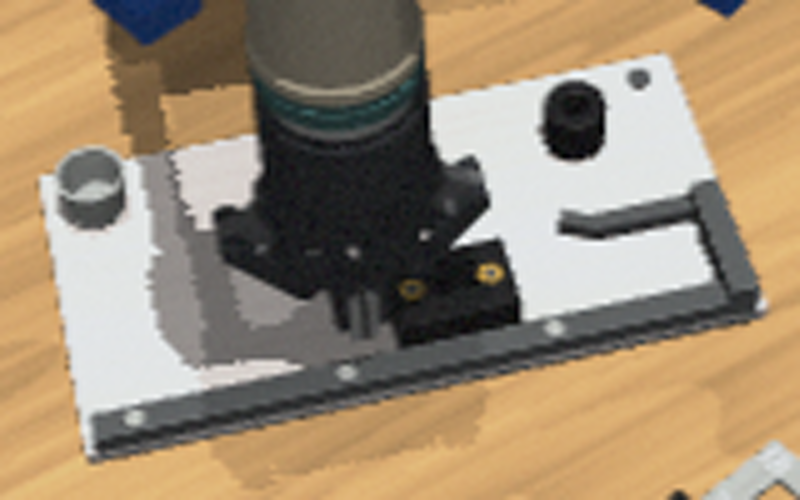

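The spacer slides along the rail, with its inserts at (411,289) and (490,272), and stays parallel. Continuing the push.

move_arm --deltas '[[[0,-0.01,0,0,1],[0,-0.02,0,0,1],[0,-0.03,0,0,1],[0,-0.04,0,0,1],[0.0005,-0.05,0,0,1],[0.0005,-0.06,0,0,1],[0.001,-0.07,0,0,1],[0.001,-0.08,0,0,1],[0.001,-0.09,0,0,1],[0.001,-0.098,0,0,1],[0.001,-0.105,0,0,1],[0.001,-0.11,0,0,1]]]'

```text
clock: 8.0
position: [0.6382, -0.0517, 0.0233]
ee_rot: [0.0, 0.988, -0.152, 0.0]
contact_force: [-0.5, -0.2, 0.2]
width: 0.0003
gripper_force: 0.4
```

```bash
python3 -c "
from h import *
tool();crops(5)"
```

```text
clock 8.0 tool jig [45.6 50.1] z 0.0233 yaw rel 0.0009 F [-0.5 -0.2  0.2]
```

View pics/s5.png

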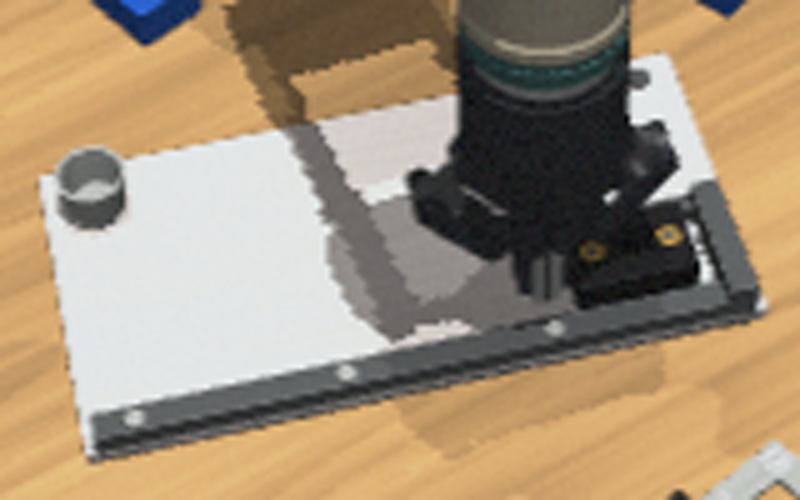

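The spacer is in the pocket, inserts at (593,250) and (669,234), with about 8 mm left to the stop. Finishing slowly.

move_arm --deltas '[[[0,-0.003,0,0,1],[0,-0.006,0,0,1],[0.0005,-0.009,0,0,1],[0.0005,-0.011,0,0,1],[0.001,-0.013,0,0,1],[0.001,-0.013,0,0,1]]]'

```text
clock: 8.7
position: [0.6415, -0.0426, 0.0233]
ee_rot: [0.0, 0.988, -0.152, -0.0]
contact_force: [-0.8, -2.3, 1.3]
width: 0.0001
gripper_force: 1.0
```

```bash
python3 -c "
from h import *
tool()"
```

```text
clock 8.7 tool jig [46.  59.7] z 0.0233 yaw rel 0.001 F [-0.8 -2.3  1.3]
```

move_arm --deltas '[[[0,-0.0015,0,0,1],[0,-0.003,0,0,1],[0,-0.0045,0,0,1],[0,-0.006,0,0,1],[0,-0.006,0,0,1],[0,-0.006,0,0,1]]]'

```text
clock: 9.3
position: [0.6417, -0.042, 0.0234]
ee_rot: [0.003, 0.989, -0.151, -0.001]
contact_force: [-4.6, -12.0, 3.2]
width: -0.0003
gripper_force: 6.6
```

```bash
python3 -c "
from h import *
tool()"
```

```text
clock 9.3 tool jig [46.  60.4] z 0.0234 yaw rel 0.0027 F [ -4.6 -12.    3.2]
```

It has stalled at the predicted y (60.4 against 60.5), so it is against the stop. Backing off, rising and moving away.

move_arm --deltas '[[[0,0.02,0,0,1],[0,0.04,0,0,1],[0,0.05,-0.05,0,1],[0,0.05,-0.11,0,1],[0,0.1,-0.15,0,1],[-0.05,0.15,-0.18,0,1],[-0.1,0.2,-0.18,0,1],[-0.15,0.25,-0.18,0,1],[-0.2,0.3,-0.18,0,1],[-0.25,0.35,-0.18,0,1],[-0.25,0.35,-0.18,0,1],[-0.25,0.35,-0.18,0,1]]]'

```text
clock: 10.5
position: [0.3647, -0.2462, 0.1673]
ee_rot: [0.0, 0.988, -0.154, -0.001]
contact_force: [-0.2, -0.1, -0.5]
width: -0.0003
gripper_force: 0.0
```

```bash
python3 -c "
from h import *
tool();crops(6)
a,b=cv2.imread('pics/s6.png'),cv2.imread('pics/t6.png')
o=np.zeros((600,800,3),np.uint8); o[:300,:320*2]=cv2.resize(a[125:425,400:],(640,300)) if 0 else 0
o[:300,:400]=a[125:425,400:]; o[:300,400:]=b[:300,:400]
o=cv2.resize(o[:300],(800,300)); cv2.imwrite('pics/f6.png',o)"
```

```text
clock 10.5 tool jig [-156.8 -217.7] z 0.1673 yaw rel -0.0046 F [-0.2 -0.1 -0.5]
```

View pics/f6.png

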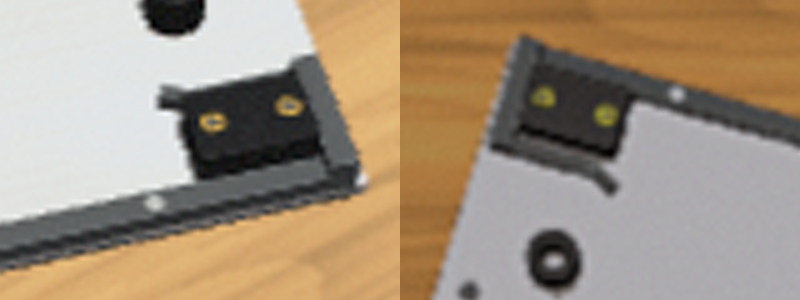

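The spacer sits in the pocket: inserts at (612,247) and (689,230) in the scene crop, and (143,97) and (205,114) in the top crop. The ring is where it was. Checking numerically.

```bash
python3 -c "
from h import *
for n,c in(('scene',((689,230),(612,247))),('top',((143,97),(205,114)))):
    a,b=[back(n,px(n,i),.035) for i in c];d=a-b
    print(n,inv(P,(a+b)/2).round(1),np.arctan2(-d[0],d[1])-P[2])"
```

```text
scene [ 44.4 104.7] 0.01098230592156435
top [ 46.8 104.1] 0.008112064023735266
```

```bash
python3 -c "
from h import *
s=manip.get_image('scene')[:,:,::-1];t=manip.get_image('top')[:,:,::-1]
f=lambda i:cv2.resize(i,(400,400),interpolation=cv2.INTER_NEAREST)
s=np.ascontiguousarray(s[184:216,322:354]);print(s.mean(2)[6:30,8:32].astype(int))
cv2.imwrite('pics/g6.png',np.hstack([f(s),f(np.ascontiguousarray(t[158:190,283:315]))]))
for y in(75,105,135):print(y,[(proj('scene',tf(P,(x,y,z)))-[322,184]).round(1) for x,z in((65,19),(65,35))])"
```

```text
[[ 40 205 228 227 228 227 228 229 227 228 229 228 228 229 226 228 228 172
  154 161 161 159 160 157]
 [ 33 158 219 228 227 228 228 229 228 228 228 228 227 227 228 228 227 200
  167 161 156 158 158 165]
 [ 33 202 228 227 228 228 228 227 227 227 227 227 228 227 227 228 227 229
  190 156 160 160 165 171]
 [ 23 203 227 227 228 228 226 227 227 228 227 227 227 228 228 226 227 227
  192 161 166 169 169 166]
 [ 21 203 226 227 228 228 228 227 227 229 227 228 228 228 228 227 228 228
  213 180 168 165 161 158]
 [ 17 204 228 227 227 227 227 227 227 229 228 227 229 227 228 228 227 228
  227 192 160 157 156 154]
 [ 25 205 226 228 228 227 228 228 228 226 226 227 226 227 227 228 227 228
  227 201 162 151 153 158]
 [ 63 206 227 227 228 227 228 227 226 228 227 227 228 228 228 228 228 228
  228 228 188 158 157 153]
 [ 58 205 226 227 227 228 227 228 228 228 228 228 227 228 228 227 228 228
  228 227 192 157 154 156]
 [158 220 229 228 227 229 229 228 228 228 227 228 228 228 227 227 228 227
  227 227 209 169 154 157]
 [210 229 228 227 228 228 227 228 227 227 226 227 227 227 227 228 227 227
  228 227 228 18
[... 762 characters left out ...]
8 226 226 227 227 226 226 160
   90  93  97  96  98  99]
 [228 227 227 228 228 228 227 227 227 227 226 226 211 178 165 142 108  62
   33  70  92  97  96 100]
 [227 228 226 227 227 226 227 227 191 168 144 107  83  64  64  58  47  41
   36  61  93  97  97 100]
 [227 226 229 213 177 143 109  81  68  64  58  43  37  39  43  41  40  40
   39  37  87  98  97  97]
 [166 122  96  72  61  58  47  36  38  33  37  39  37  39  38  38  39  37
   41  42  59  88  97  96]
 [ 56  44  39  37  38  41  40  41  41  39  40  43  39  37  35  40  42  36
   37  36  37  86  96  95]]
75 [array([ 8. , 46.6]), array([ 8.1, 42.6])]
105 [array([20., 44.]), array([20.3, 40. ])]
135 [array([32. , 41.4]), array([32.4, 37.4])]
```

View pics/g6.png

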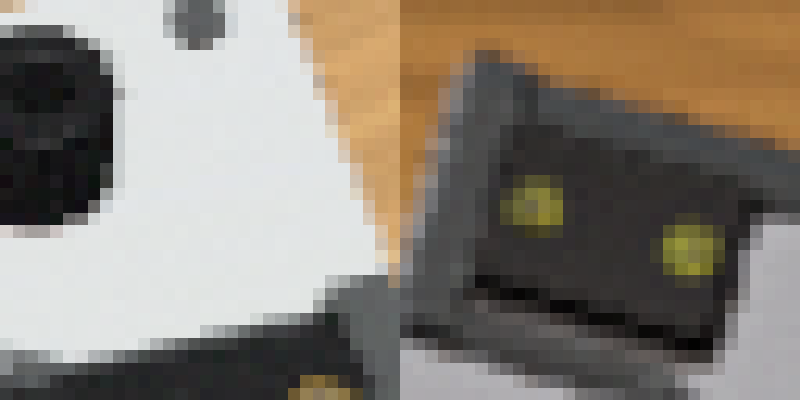

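```bash
python3 -c "
from h import *
s=manip.get_image('scene')
print(s.mean(2)[208:236,336:364].astype(int))
for q in((65,135,10),(65,135,19),(65,135,35),(65,135,28),(25,135,35),(25,135,28),(65,75,35),(65,75,19),(25,75,35)):print(q,proj('scene',tf(P,q)).round(1))" | sed 's/^/ /'
```

```text
[[227 228 227 226 227 228 227 227 227 226 226 157  89  96  94  98  97 100
   128 166 173 174 174 176 178 176 177 177]
  [227 226 227 226 227 226 210 179 167 143 107  61  33  68  91  97  98  99
   105 161 176 179 177 176 177 176 177 178]
  [227 228 191 166 142 109  82  69  67  57  45  36  37  59  90  98  97  99
   101 121 163 176 177 175 177 177 176 177]
  [107  82  65  64  58  40  35  39  37  39  40  39  40  39  87  98  97  99
    99 129 166 175 178 177 177 177 175 177]
  [ 45  38  38  40  37  37  36  35  34  35  35  38  38  36  58  90  96  95
    98 102 163 175 177 178 174 177 176 174]
  [ 37  36  38  38  40  40  41  40  40  39  37  41  41  35  36  86 100  98
    98 101 128 169 174 177 177 177 176 174]
  [ 40  41  36  41  39  41  36  35  38  36  85  93  72  48  41  55  88  97
    95  99 105 163 175 174 178 173 173 171]
  [ 42  42  38  37  41  39  36  39  36  85 118 116 125 109  66  60  87  96
    96  97 100 116 162 175 173 170 168 165]
  [ 37  40  38  38  38  43  34  37  41  86 118 109 102 123  83  37  87  97
    98  99 101 129 162 169 169 166 164 165]
  [ 42  38  39  35  37  39  41
[... 1789 characters left out ...]
  98 100 103  89  71  52  45  44  47  50
    51  47  51  51  65  60  68 103 115 130]
  [ 96  96  98  96 100 104 104  81  61  45  45  47  47  49  44  44  49  64
    75  80  95  92  85  86  83  94 125 154]
  [100 101  87  65  48  41  49  48  47  47  46  52  46  76  83  97 102  91
    87  76  52  77  71  74 145 164 166 169]
  [ 40  46  47  49  46  48  49  45  60  77  71  82  95 108  79  67  90  99
    93 102 131 155 145 159 168 168 171 172]]
 (65, 135, 10) [353.8 227.6]
 (65, 135, 19) [354.  225.4]
 (65, 135, 35) [354.4 221.4]
 (65, 135, 28) [354.2 223.1]
 (25, 135, 35) [349.4 208.6]
 (25, 135, 28) [349.2 210.4]
 (65, 75, 35) [330.1 226.6]
 (65, 75, 19) [330.  230.6]
 (25, 75, 35) [325.6 213.6]
```

The edge-to-rail-seam separation is 4 px at both points I checked, as predicted for flush contact, and no bed shows at the stop. Handing in.

```bash
python3 -c "
from rig import manip
print(manip.sign_off())"
```

```text
the job is handed in; nothing more can be done
None
```

The black spacer was only pushed: first flat against the long rail, then along it into the corner pocket until its end met the stop. The hand is clear, and the job was handed in at about 11 s of the 51 s allowed.

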